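# Push the knob blanks home and bolt the row in

## Robot

A 7-joint arm with a two-finger parallel gripper is mounted at the origin on the work surface. World frame = base frame: x ahead of the robot, y to its left, z up, the work surface at z = 0. Lengths are in m, angles in rad, forces in N, time in s.
With the tool pointing down it reaches from about 0.4 to 0.85 m from the base axis. Payload 4.5 kg.
Tool frame: the origin (TCP) lies midway between the tips of the shut fingers; the grasp point (between the pads) lies robot.grip_point_offset behind it (robot.grip_point_offset is the distance from the TCP to the grasp point, in m); x points along the fingers, y is the direction in which the jaws open and shut, and the axes are right-handed (so a half turn about x gives the same grasp; the last joint's range is limited). The gripper opens to 88 mm and grips with 3 to 60 N. Pads are 18 mm wide; open, the fingers measure 123 mm over their backs; the gripper's body (75 mm by 187 mm) begins 45 mm behind the grasp point.
Start: joints at [-1.205, 0.689, -0.195, 1.565, 0.157, 0.902, -0.215], TCP at [0.204, 0.591, 0.239] pointing down, gripper open.
Joint ranges: [-3.01, 3.01], [-0.46, 2.08], [-1.47, 1.51], [0.13, 2.56], [-1, 4.14], [0.04, 2.09], [-2.66, 2.66]. Speed limits (rad/s): [2.57, 2.57, 3.14, 3.14, 3.14, 3.14, 3.14].

## Interface

Orientations are given as a unit quaternion [x, y, z, w].
In Python, from workcell import robot, eyes gives the robot as it stands.
- The arm moves only by the tool play_rows, never from a script. Its argument "targets" is text: rows parted by semicolons, each of 7 numbers parted by spaces: the turn, a rotation vector about the tool's x, y, z in degrees, then the shift along the tool's x, y, z in m, then the finger opening in m, from 0 to 0.0881. In form: wx wy wz tx ty tz jaw; .... A call has 1 to 10 rows; each row shifts and turns the commanded pose from where the row before left it, along the tool's axes as they then stand; what a row does not reach is not made up. A row lasts 1/12 s, in which the tool goes at most 41.7 mm and 7.16 degrees, less where a joint would pass 70% of its speed; a pose out of reach is approached as far as the arm can. A call is refused whole if a number of a shift passes 0.0417 or a number of a turn 7.16, either way. A call with a gripper value outside its range is refused whole. The fingers move at their own pace and stop on an object; the grip force is fixed at half the most. Time passes only in rows, so rows that do not move let the fingers close. It gives the time, the measured TCP pose, the force and the opening at its end, in the units of the state.
- robot.read_state(): the state, without advancing time (a new reading comes with each control period).
- eyes.capture(name): name is "scene" or "top" or "wrist"; returns (picture, depth): 420x560x3 uint8, blue, green, red; 420x560 float32, m along the optical axis (not along the pixel's ray), 0 where there is no reading.
- eyes.camera_model(name): a dict with "fx", "fy", "cx", "cy" (pixels), "k1" (the pictures are not rectified: a ray, as slopes to the right and down, at radius r is drawn at 1 + k1 r^2 times it, then the intrinsics apply), "world_from_camera" (4x4, takes a point from camera to world coordinates). Camera axes: x right, y up, looking along -z (the intrinsics and any distortion apply to the point x, -y, -z); pixel columns grow to the right and rows downward; lengths in m; the calibration is good to about 2 mm. A picture is of the moment at which its call begins: read the wrist's pose just before it. camera_model takes no time and is no camera call; for the wrist camera it gives the pose at the moment of the call.
- robot.close_job(): hands the job in, once; it reports no verdict.
The state is a dict: "time": time; "joint_pos": joint angles; "dq": joint speeds; "joint_torque": joint torques, N m; "position": TCP position; "tool_rot": TCP orientation; "contact_force": force on the tool from outside, world axes, zero at the start; "wrist_torque": the same for the moment, N m; "width": opening from 0.0 (shut) to 1.0 (fully open).
Only numpy, scipy, OpenCV 4.12 (cv2) and the standard library are available. Lean on these libraries where they do the work, as an engineer would, in place of code of your own. Each camera call takes 0.05 s, during which the arm holds its last target. There are 200 camera calls.

## Task

Push the row of five wooden knob blanks along the jig's channel as one train, pushing only on the last blank, until the first is against the end stop and no gaps are left. Then push the sliding wooden bolt fully across the channel behind the row. Only push: do not lift anything, and leave the bottle, jar and spring clamp alone.

Things in the scene. Friction and masses are not known exactly. Their poses are not given: they have to be found in the camera images.
- jig: jig of grey-faced board fixed to the bench, board 18 mm thick, jig x -115 to +50 mm, jig y -185 to +190 mm. Origin: on the bench top, mid-width of the channel; z up, y along the channel away from the end stop, x across it, away from the bolt's side. Channel: centred on x = 0, floor z = 18 mm, 46 mm wide between battens 12 mm thick and 10 mm high from y = -155 to +190 mm, open at the +y end.
- stop_face (a point): foot of the end stop's working face: mid-width of the channel, at floor height, jig (0, -155, 18) mm. Axes as the jig's. The end stop is a block 70 mm across the channel, 24 mm thick and 28 mm high. The five blanks pushed home fill jig y = -155 to +25 mm, 0 to 180 mm from this face.
- bolt_place (a point): where the bolt's line crosses the channel's middle, at floor height, jig (0, 38, 18) mm. Axes as the jig's. The bolt occupies 9 mm either side of it along y. Two guide cheeks for the bolt, each 13 mm thick, 26 mm high, stand on the board at jig x -75 to -37 mm, y +15 to +28 and +48 to +61 mm.
- blank1: beech knob blank: a block 44 mm across the channel, 36 mm along it and 30 mm high, with a round stub 18 mm in diameter and 12 mm high on top (42 mm in all, about 42 g). Origin: centre of its underside; its y axis lies along the channel like the jig's. First in the row, nearest the end stop.
- blank2: beech knob blank: a block 44 mm across the channel, 36 mm along it and 30 mm high, with a round stub 18 mm in diameter and 12 mm high on top (42 mm in all, about 42 g). Origin: centre of its underside; its y axis lies along the channel like the jig's. Second in the row from the end stop.
- blank3: beech knob blank: a block 44 mm across the channel, 36 mm along it and 30 mm high, with a round stub 18 mm in diameter and 12 mm high on top (42 mm in all, about 42 g). Origin: centre of its underside; its y axis lies along the channel like the jig's. Third (middle) in the row.
- blank4: beech knob blank: a block 44 mm across the channel, 36 mm along it and 30 mm high, with a round stub 18 mm in diameter and 12 mm high on top (42 mm in all, about 42 g). Origin: centre of its underside; its y axis lies along the channel like the jig's. Fourth in the row from the end stop.
- blank5: beech knob blank: a block 44 mm across the channel, 36 mm along it and 30 mm high, with a round stub 18 mm in diameter and 12 mm high on top (42 mm in all, about 42 g). Origin: centre of its underside; its y axis lies along the channel like the jig's. Last in the row, farthest from the end stop: the one to push on, on its free +y face.
- bolt (a joint): travel in m of the wooden bolt, a bar 68 x 18 x 16 mm (11 to 27 mm above the board) sliding along the jig's +x between its cheeks. 0: drawn back, nose 10 mm short of the channel; 0.040 (hard end of travel): fully across, nose 7 mm past the channel's middle. About 2 N of friction, no spring, stays where left. It can cross only when the row is home.
- bolt_knob (a point): centre of the top of the bolt's upright dowel, 16 mm in diameter, standing 28 mm above the bolt (its top 55 mm above the board, 73 mm above the bench). It stands 12 mm from the bolt's tail end, moves with the bolt, and can be pushed from its -x side towards the jig's +x. Axes as the jig's.
- glue_bottle: white bottle, 52 mm in diameter, 130 mm high, upright on the bench beyond the end stop; leave alone. Origin: centre of its underside.
- jar: amber screw-top jar, 60 mm in diameter, 60 mm high, upright on the bench beside the jig; leave alone. Origin: centre of its underside.
- spring_clamp: spring clamp lying flat on the bench beside the jig, about 125 x 75 mm, 22 mm high; leave alone. Origin: at its pivot, on the bench.
Things that resemble listed ones, but are neither listed nor needed, are in the scene too. Leave any grey or purple look-alike of the blank1 alone. What is shaped like the blank3 but purple or red is not meant.

How it is judged:
By the outcome, as a careful person would: the job done as asked, in the order asked, and still so for the second after the job is handed in, with the robot touching nothing.
It also fails if it takes over 43 s, if anything falls off the work surface, if the arm or the gripper's body presses on something with over 40 N, if the wrist force passes 120 N, or if a joint passes its speed limit or range.

## Working session

There is one attempt and no reset: what is moved stays moved. The work goes in short steps, Python scripts to look and compute and a tool call to move; the robot and the scene stay as the last step left them, time stands still between calls to the robot, and variables do not carry over. Pictures are saved under pics/ and viewed, about 8 in all and at most 12, crops included, and the job is handed in when it is done.

Besides the shell and the picture viewer there is one more tool, called as name(argument=value, ...) on one line, values as JSON. play_rows: Moves the arm, as the interface text tells. Its arguments: {"type":"object","properties":{"targets":{"type":"string"}},"required":["targets"]}

```bash
mkdir -p pics; cat > h.py <<'E'
import numpy as np, cv2
from workcell import robot, eyes
def ray(m,u,v):
    p=np.array([(u-m["cx"])/m["fx"],(v-m["cy"])/m["fy"]]);q=p.copy()
    for _ in range(20): q=p/(1+m["k1"]*(q@q))
    T=np.array(m["world_from_camera"]);d=T[:3,:3]@np.array([q[0],-q[1],-1]);return T[:3,3],d
def onz(m,u,v,z):
    o,d=ray(m,u,v);return o+d*(z-o[2])/d[2]
def proj(m,P):
    T=np.array(m["world_from_camera"]);c=T[:3,:3].T@(np.array(P)-T[:3,3]);x=np.array([c[0],-c[1]])/-c[2]
    x=x*(1+m["k1"]*(x@x));return np.array([m["fx"]*x[0]+m["cx"],m["fy"]*x[1]+m["cy"]])
def atdepth(m,u,v,z):
    o,d=ray(m,u,v);return o+d*z
E
python3 - <<'E'
from h import *
s=robot.read_state();print({k:np.round(v,3) for k,v in s.items()}, robot.grip_point_offset)
for n in("top","scene"):
    im,d=eyes.capture(n);np.savez("pics/"+n+"0",im=im,d=d);cv2.imwrite(f"pics/{n}0.png",im)
    m=eyes.camera_model(n);print(n,m["k1"],m["fx"],np.round(m["world_from_camera"],3).tolist())
E
```

```text
{'time': np.float64(0.0), 'joint_pos': array([-1.205,  0.69 , -0.195,  1.566,  0.157,  0.903, -0.215]), 'dq': array([ 0.   ,  0.002,  0.001,  0.001, -0.001, -0.   , -0.001]), 'joint_torque': array([ 1.0000e-03, -5.2757e+01, -1.2670e+00, -1.5343e+01, -5.3000e-02,
        7.0000e-03,  0.0000e+00]), 'position': array([0.203, 0.59 , 0.238]), 'tool_rot': array([ 0.116,  0.697, -0.117,  0.697]), 'contact_force': array([-0.221,  0.104,  0.382]), 'wrist_torque': array([-0.108, -0.01 , -0.004]), 'width': np.float64(1.005)} 0.0187
top -0.0997736800957251 526.1686344410001 [[0.027, 0.996, -0.087, 0.469], [-0.999, 0.029, 0.025, -0.046], [0.028, 0.086, 0.996, 1.192], [0.0, 0.0, 0.0, 1.0]]
scene -0.0839923798868026 469.76603942410367 [[0.165, -0.821, 0.546, 1.066], [0.986, 0.134, -0.096, -0.148], [0.006, 0.554, 0.832, 0.872], [0.0, 0.0, 0.0, 1.0]]
```

View pics/top0.png

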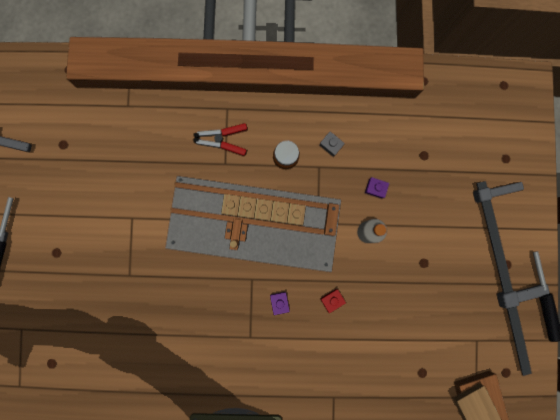

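View pics/scene0.png

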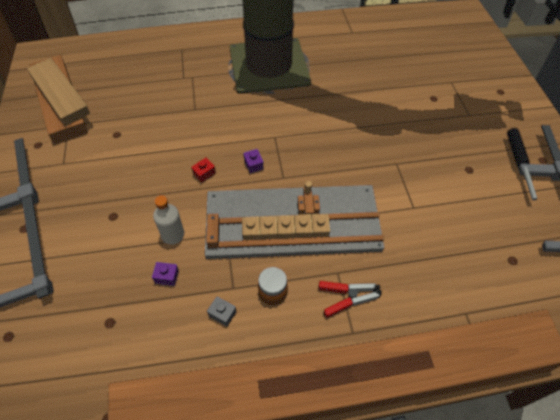

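Top view: blanks run from (230,204), which is blank5, to (296,213), which is blank1. The end stop is at (331,219) and the bolt dowel at (233,244). The look-alikes are purple (377,187) and (280,303), red (333,300) and grey (332,144). None of them is in the channel, so the five beech blanks are the ones to push, and blank5 at (230,204) is the one to push on. I'll check this in a crop and measure.

```bash
python3 - <<'E'
from h import *
im=np.load("pics/top0.npz")["im"];m=eyes.camera_model("top")
c=im[165:285,155:355];cv2.imwrite("pics/crop1.png",cv2.resize(c,None,fx=4,fy=4,interpolation=cv2.INTER_CUBIC))
hsv=cv2.cvtColor(im,cv2.COLOR_BGR2HSV)
# grey board
g=((hsv[...,1]<60)&(hsv[...,2]>50)).astype(np.uint8);g[:165]=0;g[285:]=0;g[:,:155]=0;g[:,350:]=0
g=cv2.morphologyEx(g,cv2.MORPH_CLOSE,np.ones((25,25)))
n,l,st,ce=cv2.connectedComponentsWithStats(g);i=1+np.argmax(st[1:,4])
r=cv2.minAreaRect(np.argwhere(l==i)[:,::-1].astype(np.float32));b=cv2.boxPoints(r)
P=np.array([onz(m,u,v,.018)[:2] for u,v in b]);print(b.round(1).tolist(),P.round(4).tolist(),[np.linalg.norm(P[k]-P[k-1]).round(4) for k in range(4)])
# blanks
bm=((hsv[...,0]>10)&(hsv[...,0]<26)&(hsv[...,1]>80)&(hsv[...,2]>110)).astype(np.uint8)
bm[:190]=0;bm[258:]=0;bm[:,:165]=0;bm[:,345:]=0
n,l,st,ce=cv2.connectedComponentsWithStats(bm)
for k in range(1,n):
    if st[k,4]>15: print(st[k],ce[k].round(1),onz(m,*ce[k],.048).round(4))
for u,v in((230,204),(296,213),(331,219),(234,244)): print(hsv[v,u],onz(m,u,v,.06).round(3))
E
```

```text
[[165.39999389648438, 248.10000610351562], [175.8000030517578, 175.5], [341.29998779296875, 199.1999969482422], [330.8999938964844, 271.70001220703125]] [[0.4685, 0.1658], [0.6316, 0.1496], [0.5891, -0.2243], [0.426, -0.2039]] [np.float64(0.3722), np.float64(0.164), np.float64(0.3764), np.float64(0.1644)]
[165 190  77  60 639] [203.  216.8] [0.5388 0.0813 0.048 ]
[ 204  190  123   35 2003] [264.1 206.4] [ 0.5652 -0.0508  0.048 ]
[285 190  32   5  86] [304.4 191.2] [ 0.6012 -0.1382  0.048 ]
[320 190  25  33 283] [336.5 200.7] [ 0.5824 -0.2094  0.048 ]
[326 204  13  31 240] [332.1 219.2] [ 0.5413 -0.2003  0.048 ]
[243 219  80  15 315] [280.7 225.7] [ 0.5242 -0.0881  0.048 ]
[165 220   5  27  71] [166.1 229.8] [0.5081 0.1607 0.048 ]
[226 223   6   6  27] [228.7 225.2] [0.522  0.0248 0.048 ]
[241 225   6   7  29] [243.8 227.5] [ 0.518  -0.0081  0.048 ]
[334 226  11  32 290] [339.9 242.7] [ 0.4905 -0.2184  0.048 ]
[225 231   5   8  29] [227.  235.1] [0.5003 0.0279 0.048 ]
[240 233   5   8  30] [242.1 237.2] [ 0.4967 -0.005   0.048 ]
[165 255  49   3  91] [185.  256.5] [0.4516 0.1171 0.048 ]
[ 17 119 142] [0.567 0.023 0.06 ]
[ 17 120 142] [ 0.552 -0.12   0.06 ]
[ 13 156 118] [ 0.541 -0.196  0.06 ]
[ 19 112 143] [0.481 0.011 0.06 ]
```

View pics/crop1.png

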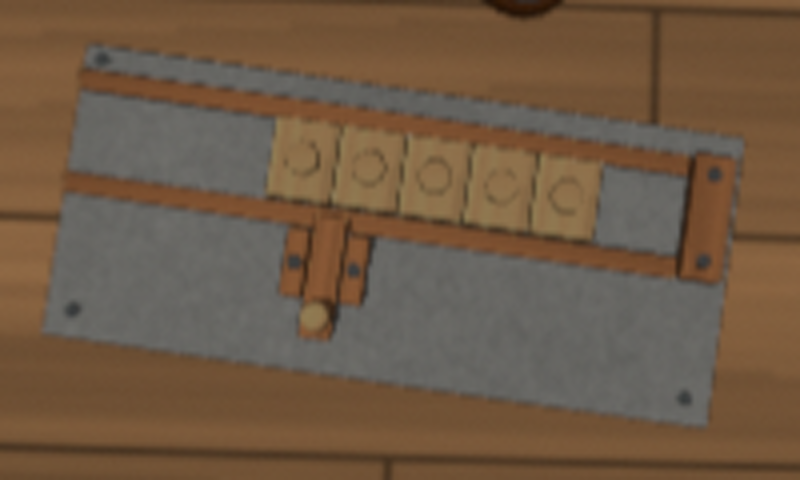

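```bash
cat > fit.py <<'E'
from h import *
m=eyes.camera_model("top")
pts=[((88,44),(50,190),18),((42,333),(-115,190),18),((743,138),(50,-185),18),((707,425),(-115,-185),18),((692,155),(35,-155),46),((679,275),(-35,-155),46),((315,316),(-89,38),73)]
A=np.array([p[1] for p in pts])/1000.
B=np.array([onz(m,155+(u+.5)/4-.5,165+(v+.5)/4-.5,z/1000)[:2] for (u,v),_,z in pts])
a,b=A[:6].mean(0),B[:6].mean(0);U,S,V=np.linalg.svd((A[:6]-a).T@(B[:6]-b));R=(U@V).T;t=b-R@a
yaw=np.degrees(np.arctan2(R[1,0],R[0,0]))
def W(x,y): return R@np.array([x,y])+t
E
python3 - <<'E'
from fit import *
print("yaw",yaw,"t",t);print(((B-A@R.T-t)*1000).round(1).tolist())
for u,v,z in((271,160,48),(301,158,60),(369,167,60),(434,176,60),(501,186,60),(567,195,60),(598,202,48)):
    p=onz(m,155+(u+.5)/4-.5,165+(v+.5)/4-.5,z/1000)[:2];print((R.T@(p-t)*1000).round(1))
s=robot.read_state();from scipy.spatial.transform import Rotation as Ro
T=Ro.from_quat(s["tool_rot"]).as_matrix();print(T.round(3));print(np.round(s["position"],4))
print("blank5 behind",W(0,.12),"knob",W(-.089,.038))
E
```

```text
yaw -6.43953640399711 t [ 0.56106891 -0.03396466]
[[-0.6, -1.5], [0.7, -1.2], [-0.8, 1.1], [1.8, -0.0], [-2.4, 1.8], [1.2, -0.1], [5.2, -1.6]]
[-2.9 74.3]
[-0.5 57.4]
[-0.2 20.4]
[ -0. -15.]
[ -0.3 -51.5]
[ -0.1 -87.5]
[  -0.6 -105.5]
[[-0.     0.326  0.945]
 [-0.002  0.945 -0.326]
 [-1.    -0.002  0.   ]]
[0.2034 0.5904 0.238 ]
blank5 behind [0.57452747 0.08527823] knob [0.47689231 0.01377735]
```

play_rows(targets="-6.25 0 0 0 0 0 0; -6.25 0 0 0 0 0 0; 0 0 0 0 -0.0257 0.0236 0; 0 0 0 0 -0.0257 0.0236 0; 0 0 0 0 -0.0257 0.0236 0; 0 0 0 0 -0.0257 0.0236 0; 0 0 0 0 -0.0257 0.0236 0; 0 0 0 0 -0.0257 0.0236 0; 0 0 0 0 -0.0257 0.0236 0; 0 0 0 0 -0.0257 0.0236 0")

```text
time: 0.93
position: [0.3685, 0.3635, 0.2385]
tool_rot: [0.04, 0.706, -0.04, 0.706]
contact_force: [0.4, 0.3, -0.9]
width: 0.266
```

play_rows(targets="0 0 0 0 -0.0257 0.0236 0; 0 0 0 0 -0.0257 0.0236 0; 0 0 0 0 -0.0257 0.0236 0; 0 0 0 0 -0.0257 0.0236 0; 0 0 0 0 -0.0257 0.0236 0; 0 0 0 0 -0.0257 0.0236 0; 0 0 0 0 -0.0257 0.0236 0; 0 0 0 0 -0.0257 0.0236 0; 0 0 0 0 -0.0257 0.0236 0; 0 0 0 0 -0.0257 0.0236 0")

```text
time: 1.77
position: [0.5737, 0.0814, 0.2384]
tool_rot: [0.04, 0.706, -0.04, 0.706]
contact_force: [-0.2, 0.3, -0.8]
width: -0.002
```

```bash
cat >> fit.py <<'E'
from scipy.spatial.transform import Rotation as Ro
def J(p): return (R.T@(np.array(p)[:2]-t)*1000).round(1)
def st():
    s=robot.read_state();T=Ro.from_quat(s["tool_rot"]).as_matrix()
    print("t",round(float(s["time"]),2),"tcp jig mm",J(s["position"]),"z",round(float(s["position"][2]),4),"tooly yaw-jigy",round(float(np.degrees(np.arctan2(T[1,1],T[0,1])))-90-yaw,2),"toolx",T[:,0].round(3),"F",np.round(s["contact_force"],1),"w",s["width"])
E
python3 - <<'E'
from fit import *
st();mw=eyes.camera_model("wrist");im,d=eyes.capture("wrist");cv2.imwrite("pics/w1.png",im);np.savez("pics/w1",im=im,d=d,T=mw["world_from_camera"])
for q in((0,.075,.048),(0,.0575,.06),(-.089,.038,.073),(0,-.155,.046),(-.035,-.155,.046),(.05,.19,.018),(0,.09,.018)): print(q,proj(mw,[*W(*q[:2]),q[2]]).round(0))
E
```

```text
t 1.77 tcp jig mm [ -0.4 116. ] z 0.2384 tooly yaw-jigy -0.08 toolx [-0.001 -0.    -1.   ] F [-0.2  0.3 -0.8] w -0.0022757371680975466
(0, 0.075, 0.048) [237. 180.]
(0, 0.0575, 0.06) [216. 184.]
(-0.089, 0.038, 0.073) [181.  76.]
(0, -0.155, 0.046) [-14. 180.]
(-0.035, -0.155, 0.046) [-24. 142.]
(0.05, 0.19, 0.018) [354. 221.]
(0, 0.09, 0.018) [256. 173.]
```

View pics/w1.png

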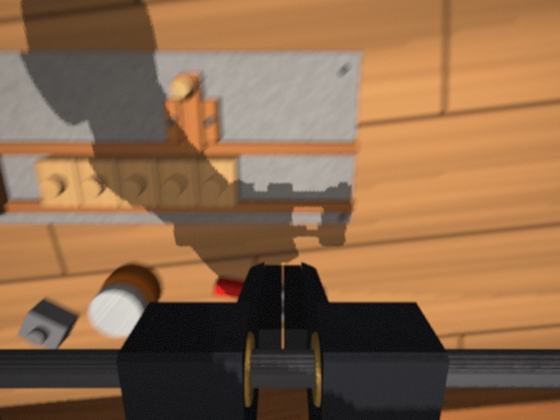

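The wrist view confirms the row: blank5's +y edge is at (240,180), predicted (237,180). The dowel is at (183,85), about 5 mm further +x than nominal. Next I descend behind blank5.

play_rows(targets="0 0 0 0.022 0 0 0; 0 0 0 0.022 0 0 0; 0 0 0 0.022 0 0 0; 0 0 0 0.022 0 0 0; 0 0 0 0.022 0 0 0; 0 0 0 0.022 0 0 0; 0 0 0 0.022 0 0 0; 0 0 0 0.022 0 0 0; 0 0 0 0.02 0 0 0; 0 0 0 0.01 0 0 0")

```text
time: 2.65
position: [0.5716, 0.0831, 0.0302]
tool_rot: [0.04, 0.707, -0.04, 0.705]
contact_force: [-0.5, 0.1, 0.4]
width: 0.002
```

play_rows(targets="0 0 0 0 -0.005 0 0; 0 0 0 0 -0.005 0 0; 0 0 0 0 -0.005 0 0; 0 0 0 0 -0.005 0 0; 0 0 0 0 -0.004 0 0; 0 0 0 0 -0.004 0 0; 0 0 0 0 -0.004 0 0; 0 0 0 0 -0.004 0 0")

```text
time: 3.32
position: [0.5698, 0.0481, 0.0334]
tool_rot: [0.041, 0.705, -0.039, 0.707]
contact_force: [0.3, 2.2, 2.3]
width: 0.002
```

```bash
python3 -c "
from fit import *
st()"
```

```text
t 3.32 tcp jig mm [-0.5 82.6] z 0.0334 tooly yaw-jigy -0.03 toolx [ 0.002  0.002 -1.   ] F [0.3 2.2 2.3] w 0.001513181389272217
```

play_rows(targets="0 0 0 0 -0.004 0 0; 0 0 0 0 -0.004 0 0; 0 0 0 0 -0.004 0 0; 0 0 0 0 -0.004 0 0; 0 0 0 0 -0.004 0 0; 0 0 0 0 -0.004 0 0; 0 0 0 0 -0.004 0 0; 0 0 0 0 -0.004 0 0; 0 0 0 0 -0.004 0 0; 0 0 0 0 -0.002 0 0")

```text
time: 4.15
position: [0.5646, 0.0086, 0.0327]
tool_rot: [0.04, 0.706, -0.041, 0.706]
contact_force: [0.5, 1.9, 2.6]
width: 0.004
```

```bash
python3 -c "
from fit import *
st();im,d=eyes.capture('scene');cv2.imwrite('pics/s1.png',cv2.resize(im[160:270,180:400],None,fx=3.6,fy=3.6,interpolation=cv2.INTER_CUBIC))"
```

```text
t 4.15 tcp jig mm [-1.3 42.7] z 0.0327 tooly yaw-jigy -0.11 toolx [-0.    -0.001 -1.   ] F [0.5 1.9 2.6] w 0.003957756462217229
```

View pics/s1.png

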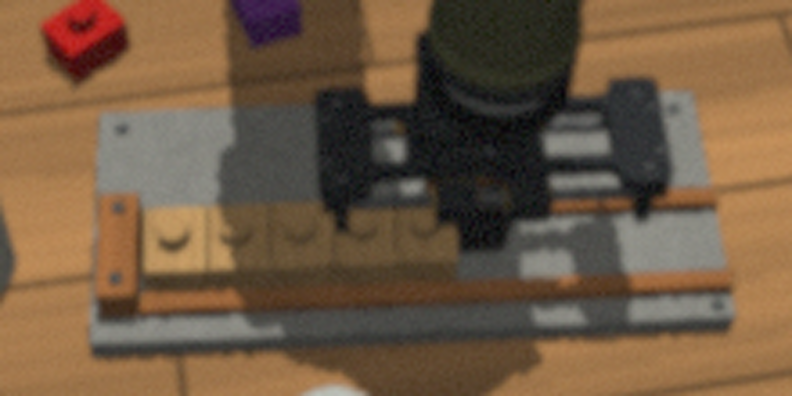

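Scene crop: the row is in order and upright, with blank1 at (175,240) a few mm short of the stop at (137,250). I'll continue slowly until the force rises.

play_rows(targets="0 0 0 0 -0.002 0 0; 0 0 0 0 -0.002 0 0; 0 0 0 0 -0.001 0 0; 0 0 0 0 -0.001 0 0; 0 0 0 0 -0.001 0 0")

```text
time: 4.62
position: [0.5647, 0.0055, 0.0328]
tool_rot: [0.041, 0.705, -0.038, 0.707]
contact_force: [0.7, 8.1, 0.2]
width: 0.006
```

play_rows(targets="0 0 0 0 -0.001 0 0; 0 0 0 0 -0.001 0 0; 0 0 0 0 0 0 0")

```text
time: 4.87
position: [0.5648, 0.0055, 0.0329]
tool_rot: [0.041, 0.705, -0.037, 0.707]
contact_force: [1.0, 9.4, 0.2]
width: 0.005
```

The row is home: y stalled while the force rose to 9 N. Now I back off, raise the tool and look.

play_rows(targets="0 0 0 0 0.006 0 0; 0 0 0 0 0.006 0 0; 0 0 0 0 0.006 0 0; 0 0 0 0 0.008 0 0; 0 0 0 -0.03 0 0 0; 0 0 0 -0.035 0 0 0; 0 0 0 -0.035 0 0 0; 0 0 0 -0.035 0 -0.035 0; 0 0 0 -0.035 0 -0.04 0; 0 0 0 0 0 -0.04 0")

```text
time: 5.7
position: [0.4699, 0.0387, 0.1936]
tool_rot: [0.042, 0.702, -0.04, 0.71]
contact_force: [-0.2, 0.8, 0.5]
width: 0.002
```

play_rows(targets="0 0 0 0 0 -0.02 0; 0 0 0 0 0 0 0")

```text
time: 5.87
position: [0.4412, 0.0399, 0.1902]
tool_rot: [0.038, 0.708, -0.04, 0.704]
contact_force: [-0.3, -0.4, 0.6]
width: 0.006
```

```bash
python3 - <<'E'
from fit import *
st();mw=eyes.camera_model("wrist");im,d=eyes.capture("wrist");cv2.imwrite("pics/w2.png",im);np.savez("pics/w2",im=im,d=d)
for q in((0,.025,.048),(0,-.155,.046),(-.084,.038,.073),(-.023,.038,.045)): print(q,proj(mw,[*W(*q[:2]),q[2]]).round(0))
E
```

```text
t 5.87 tcp jig mm [-127.4   60. ] z 0.1902 tooly yaw-jigy 0.06 toolx [-0.005 -0.002 -1.   ] F [-0.3 -0.4  0.6] w 0.005886297776336182
(0, 0.025, 0.048) [243. 332.]
(0, -0.155, 0.046) [ 43. 331.]
(-0.084, 0.038, 0.073) [253. 258.]
(-0.023, 0.038, 0.045) [257. 308.]
```

View pics/w2.png

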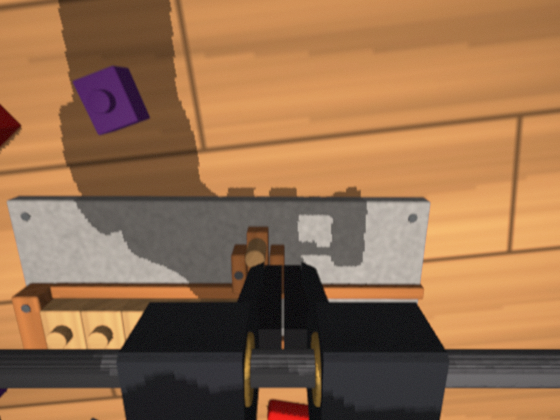

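Wrist view: blanks 1–2 are tight against the stop at (30,310). The dowel is at (256,250), near its drawn-back place at about jig (-89, 39), and the purple block at (110,100) is clear. I'll descend behind the dowel on its -x side and push.

play_rows(targets="0 0 0 0 -0.021 0 0; 0 0 0 0.025 0 0 0; 0 0 0 0.025 0 0 0; 0 0 0 0.025 0 0 0; 0 0 0 0.025 0 0 0; 0 0 0 0.02 0 0 0; 0 0 0 0.014 0 0 0; 0 0 0 0 0 0 0")

```text
time: 6.58
position: [0.4447, 0.0194, 0.0528]
tool_rot: [0.039, 0.707, -0.04, 0.705]
contact_force: [0.2, 0.4, -0.7]
width: 0.005
```

```bash
python3 -c "
from fit import *
st()"
```

```text
t 6.58 tcp jig mm [-121.6   40. ] z 0.0528 tooly yaw-jigy -0.03 toolx [-0.003 -0.001 -1.   ] F [ 0.2  0.4 -0.7] w 0.005405423830741906
```

play_rows(targets="0 0 0 0 0 0.005 0; 0 0 0 0 0 0.005 0; 0 0 0 0 0 0.005 0; 0 0 0 0 0 0.005 0; 0 0 0 0 0 0.005 0; 0 0 0 0 0 0.005 0; 0 0 0 0 0 0.005 0; 0 0 0 0 0 0.005 0; 0 0 0 0 0 0.005 0; 0 0 0 0 0 0.003 0")

```text
time: 7.42
position: [0.4926, 0.0136, 0.0556]
tool_rot: [0.04, 0.706, -0.04, 0.706]
contact_force: [-2.3, -0.1, 1.2]
width: 0.005
```

play_rows(targets="0 0 0 0 0 0.002 0; 0 0 0 0 0 0.002 0; 0 0 0 0 0 0.002 0")

```text
time: 7.67
position: [0.4979, 0.0131, 0.0555]
tool_rot: [0.04, 0.706, -0.04, 0.706]
contact_force: [-2.0, -1.0, 1.7]
width: 0.004
```

play_rows(targets="0 0 0 0 0 0.002 0; 0 0 0 0 0 0.002 0; 0 0 0 0 0 0 0")

```text
time: 7.92
position: [0.5003, 0.0128, 0.0555]
tool_rot: [0.04, 0.707, -0.04, 0.705]
contact_force: [-4.4, 1.3, 3.6]
width: 0.003
```

```bash
python3 -c "
from fit import *
st()"
```

```text
t 7.92 tcp jig mm [-65.7  39.6] z 0.0555 tooly yaw-jigy -0.05 toolx [-0.003 -0.001 -1.   ] F [-4.4  1.3  3.6] w 0.0029163892230372984
```

play_rows(targets="0 0 0 0 0 0.002 0; 0 0 0 0 0 0.002 0; 0 0 0 0 0 0.002 0; 0 0 0 0 0 0 0")

```text
time: 8.25
position: [0.5005, 0.0125, 0.0551]
tool_rot: [0.039, 0.711, -0.04, 0.701]
contact_force: [-15.1, 1.8, 10.5]
width: 0.004
```

Hard end: the tool stalled at the expected -66 mm with 15 N. I back off, lift clear and check.

play_rows(targets="0 0 0 0 0 -0.006 0; 0 0 0 0 0 -0.01 0; 0 0 0 0 0 -0.015 0; 0 0 0 0 0 -0.015 0; 0 0 0 -0.03 0 0 0; 0 0 0 -0.04 0 0 0; 0 0 0 -0.04 0 0 0; 0 0 0 -0.03 0.02 0 0; 0 0 0 0 0.04 0 0; 0 0 0 0 0.04 0 0")

```text
time: 9.08
position: [0.4765, 0.1169, 0.1982]
tool_rot: [0.043, 0.703, -0.041, 0.708]
contact_force: [0.2, 1.1, -1.2]
width: 0.003
```

play_rows(targets="0 0 0 0 0.04 0 0; 0 0 0 0 0.04 0 0; 0 0 0 0 0.04 0 0; 0 0 0 0 0.04 0 0; 0 0 0 0 0.04 0 0; 0 0 0 0 0.04 0 0; 0 0 0 0 0 0 0")

```text
time: 9.67
position: [0.4997, 0.3672, 0.1964]
tool_rot: [0.041, 0.705, -0.032, 0.707]
contact_force: [0.4, 1.0, -0.5]
width: 0.006
```

```bash
python3 - <<'E'
from fit import *
st()
im,_=eyes.capture("top");a=cv2.resize(im[165:285,155:355],None,fx=3.9,fy=3.9,interpolation=cv2.INTER_CUBIC)[:300]
im2,_=eyes.capture("scene");b=cv2.resize(im2[175:258,190:390],None,fx=3.9,fy=3.9,interpolation=cv2.INTER_CUBIC)[:300]
cv2.imwrite("pics/final.png",np.vstack([a,b])[:600])
E
```

```text
t 9.67 tcp jig mm [-106.   391.7] z 0.1964 tooly yaw-jigy 0.47 toolx [ 0.002  0.012 -1.   ] F [ 0.4  1.  -0.5] w 0.005876346371634075
```

View pics/final.png

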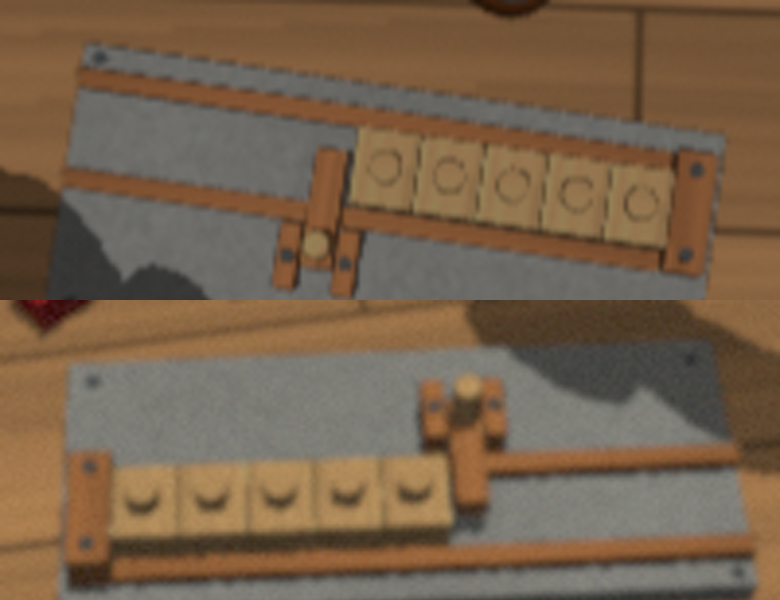

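```bash
python3 - <<'E'
from fit import *
for n,u,v,z in(("b5 edge",354,165,48),("b1 edge",671,208,48),("stop",677,212,46),("stub5",386,167,60),("stub4",450,176,60),("stub3",514,185,60),("stub2",577,194,60),("stub1",641,203,60),("nose",331,150,45),("dowel",315,244,73)):
    print(n,J(onz(m,155+(u+.5)/3.9-.5,165+(v+.5)/3.9-.5,z/1000)))
E
```

```text
b5 edge [-0.9 23.9]
b1 edge [   0.2 -155.4]
stop [  -1.4 -159.2]
stub5 [-0.4  5.7]
stub4 [ -0.4 -30. ]
stub3 [ -0.3 -65.8]
stub2 [  -0.4 -101.1]
stub1 [  -0.3 -137. ]
nose [ 5.9 38. ]
dowel [-48.6  37.7]
```

```bash
python3 -c "
from workcell import robot
print(robot.close_job())"
```

```text
the job is handed in; nothing more can be done
None
```

I pushed the five blanks home as one train, pushing only on blank5. After backing off, I pushed the bolt across behind them by its dowel. Nothing was lifted, and I did not touch the bottle, jar, clamp or look-alikes. I handed the job in at about 10 s, with the arm clear.

**Row:** the tool stalled with about 9 N when the row met the end stop. In the final top view the stubs are at jig y -137 to +5.7 mm, against -137 to +7 expected. They are about 35.7 mm apart for 36 mm blanks, so I see no gaps. Blank1's edge measures -155.4 mm, against -155.

**Bolt:** the tool stalled with about 15 N at the hard end of travel. The dowel is at jig x -48.6 mm (expected -49) and the bolt's nose at about +6 mm (expected +7).

**Disagreements:**
- The stop's top edge measured about 4 mm off its nominal place. I put this down to pixel picking and shading, since the force stall and the blank positions agree.
- Early readings of the dowel's position along x differed by about 7 mm between the two cameras. This made no difference to the push.

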